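# Put the clothes pegs back in the peg tray

## Robot

A 6-joint arm with a two-finger parallel gripper is mounted at the origin on the work surface. World frame = base frame: x ahead of the robot, y to its left, z up, the work surface at z = 0. Lengths are in m, angles in rad, forces in N, time in s.
With the tool pointing down it reaches from about 0.35 to 0.975 m from the base axis. Payload 7.1 kg.
Tool frame: the origin (TCP) lies midway between the tips of the shut fingers; the grasp point (between the pads) lies manip.grasp_offset behind it (manip.grasp_offset is the distance from the TCP to the grasp point, in m); z points along the fingers, y is the line along which they close (so a half turn about z gives the same grasp; the last joint's range is limited). The gripper opens to 88 mm and grips with 3 to 60 N. Pads are 20 mm wide; open, the fingers measure 115 mm over their backs; the gripper's body (75 mm by 178 mm) begins 61 mm behind the grasp point.
Start: joints at [1.153, 0.423, 1.63, -0, 1.089, -0.019], TCP at [0.243, 0.576, 0.223] pointing down, gripper open.
Joint ranges: [-3, 3], [-0.9, 2.11], [0.09, 2.58], [-1.31, 4.45], [0.11, 2.69], [-2.54, 2.54]. Speed limits (rad/s): [2.39, 2.39, 3.01, 3.14, 3.14, 3.14].

## Interface

Orientations are given as a unit quaternion [w, x, y, z].
In Python, from cell import manip gives the robot as it stands. The module is installed in compiled form; this text tells all that it offers. Calls block until the motion is done:
- manip.reach(position, orientation): joint-space move of the TCP to a pose.
- manip.move_l(position, attitude=None, rate=0.15, threshold=None): straight line of the TCP; attitude=None keeps the orientation; rate is the mean speed in m/s. With threshold (N) it stops when the force on the tool has changed by that much, and returns True; else False.
- manip.movej(angles): joint-space move.
- manip.release() and manip.grab(newtons=None): open the fingers fully, or close them until they stop; newtons is the grip in N (None keeps the last).
- manip.pause(seconds).
- manip.inverse_kinematics(position, orientation): joint angles nearest the present ones, or None.
- manip.sense(): the state.
- manip.camera(name): name is "scene" or "top" or "wrist"; returns (picture, depth): 384x512x3 uint8, red, green, blue; 384x512 float32, m along the optical axis (not along the pixel's ray), 0 where there is no reading.
- manip.calibration(name): a dict with "fov_y" (degrees; the focal length in pixels is half the picture's height over the tangent of half this angle, whatever the lens; pixels are square), "cx", "cy" (the principal point, pixels), "R" (3x3) and "t" (3): a world point X has camera coordinates R X + t. Camera axes: x right, y down, z forward; pixel columns grow to the right and rows downward; lengths in m; the calibration is good to about 2 mm. The wrist camera is an equidistant fisheye: a pixel r from the principal point sees the ray r / f radians off the axis. A picture is of the moment at which its call begins: read the wrist's pose just before it. calibration takes no time and is no camera call; for the wrist camera it gives the pose at the moment of the call.
A pose or a line that the arm cannot do raises manip.MotionError and nothing moves.
- manip.close_job(): hands the job in; it is judged then, once.
Trained networks look in the newest picture that a camera, given by its name, has taken for a name from the list of things; names that differ only in an ending like _2 or _b are one class to them, and where a whole thing is asked for, a point or a joint stands for the part that bears it (a point fixed in the world has none). Each returns a list of dicts, best first, with "score" (0 to 1); they miss things now and then, are a little off and sometimes report something else, mostly with a low value. They report only what shows in the picture. A call takes as long as a camera call. They do not tell look-alikes from the thing itself.
- manip.find_in(query, camera): "centre" ([column, row] as shares, 0 to 1, of the picture: columns of its width, rows of its height, amid what is visible of it).
- manip.cut_out(query, camera): "mask" (384x512 bool, what is visible of it) and "centre" ([column, row] as shares, 0 to 1, of the picture: columns of its width, rows of its height, amid what is visible of it).
- manip.pinpoint(query, camera): "centre" ([column, row] as shares, 0 to 1, of the picture: columns of its width, rows of its height: a listed point, or the origin of a listed thing).
The state is a dict: "time": time; "q": joint angles; "joint_vel": joint speeds; "effort": joint torques, N m; "tcp_pos": TCP position; "tool_rot": TCP orientation; "wrist_force": force on the tool from outside, world axes, zero at the start; "moment": the same for the moment, N m; "grip_width": finger opening in m; "gripper_force": force on a finger pad.
Only numpy, scipy, OpenCV 4.12 (cv2) and the standard library are available. Lean on these libraries where they do the work, as an engineer would, in place of code of your own. Each camera call takes 0.05 s, during which the arm holds its last target. There are 200 camera calls.

## Task

The washing is in: gather the four spring clothes pegs scattered over the board into the yellow peg tray, one to a pocket, each lying flat and lengthwise on the floor of the pocket of its size: the mini peg in the short pocket, the two ordinary pegs in the two medium pockets and the big towel peg in the long one. Leave the broken half peg and the food-bag clip lying where they are.

Things in the scene. Friction and masses are not known exactly. Their poses are not given: they have to be found in the camera images.
- mini_peg_mid (a point): Mini spring clothes peg, white plastic with steel spring: 48 mm long, 14 mm high, 20 mm wide over the spread tails, 15 mm wide with parallel sides across its middle and front. Lies on its side on the board. Point: centre of its length and width, half-way up (7 mm above its underside); x along its length towards the jaws, z up.
- peg_a_mid (a point): Ordinary spring clothes peg, one of two alike, white plastic with steel spring: 72 mm long, 14 mm high, 24 mm wide over the spread tails, 17 mm wide with parallel sides across its middle and front. Lies on its side on the board. Point: centre of its length and width, half-way up (7 mm above its underside); x along its length towards the jaws, z up.
- peg_b_mid (a point): The other ordinary spring clothes peg, the same as the first: 72 x 24 x 14 mm, 17 mm wide across its middle. Lies on its side on the board. Point: centre of its length and width, half-way up (7 mm above its underside); x along its length towards the jaws, z up.
- towel_peg_mid (a point): Big towel peg, white plastic with steel spring: 98 mm long, 14 mm high, 30 mm wide over the spread tails, 21 mm wide with parallel sides across its middle and front. Lies on its side on the board. Point: centre of its length and width, half-way up (7 mm above its underside); x along its length towards the jaws, z up.
- half_peg_mid (a point): Look-alike, to be left: single leg of a broken ordinary peg, white plastic, no spring: 72 mm long, 14 mm high, only 8 mm wide, with a bent tail. Point near its middle, half-way up; x along its length.
- bag_clip_mid (a point): Look-alike, to be left: food-bag clip, white plastic, no spring: two slim straight bars side by side, 108 mm long, 12 mm wide (17 mm at the latch end), 14 mm high. Point at its middle, half-way up; x along its length.
- pocket_short: Yellow pocket, one of four side by side across the yellow peg tray (66 mm from centre to centre). Outside 130 x 66 mm; the recess, with a dark rubber floor, is 72 mm long (x) by 50 mm wide (y) and centred. Fixed. Origin: centre of its underside, which is 4 mm above the board; the recess floor is 2 mm above the origin, and the rim all round is 7 mm above the origin (recess 5 mm deep; nothing of the tray is higher). x along its length, z up. The shortest pocket.
- pocket_medium_1: Yellow pocket, one of four side by side across the yellow peg tray (66 mm from centre to centre). Outside 130 x 66 mm; the recess, with a dark rubber floor, is 96 mm long (x) by 50 mm wide (y) and centred. Fixed. Origin: centre of its underside, which is 4 mm above the board; the recess floor is 2 mm above the origin, and the rim all round is 7 mm above the origin (recess 5 mm deep; nothing of the tray is higher). x along its length, z up. One of two medium pockets.
- pocket_medium_2: Yellow pocket, one of four side by side across the yellow peg tray (66 mm from centre to centre). Outside 130 x 66 mm; the recess, with a dark rubber floor, is 96 mm long (x) by 50 mm wide (y) and centred. Fixed. Origin: centre of its underside, which is 4 mm above the board; the recess floor is 2 mm above the origin, and the rim all round is 7 mm above the origin (recess 5 mm deep; nothing of the tray is higher). x along its length, z up. The other medium pocket.
- pocket_long: Yellow pocket, one of four side by side across the yellow peg tray (66 mm from centre to centre). Outside 130 x 66 mm; the recess, with a dark rubber floor, is 122 mm long (x) by 50 mm wide (y) and centred. Fixed. Origin: centre of its underside, which is 4 mm above the board; the recess floor is 2 mm above the origin, and the rim all round is 7 mm above the origin (recess 5 mm deep; nothing of the tray is higher). x along its length, z up. The longest pocket.
Not all that is in view belongs to the job. What is shaped like the part that bears mini_peg_mid but pink or red is not meant.

How it is judged:
At the end, for the whole second after the job is handed in: Each peg in its pocket (mini short, ordinary one per medium, towel long): centre within 15 mm along and across, at most 2.5 mm off the recess floor, flat within 0.1 rad, lengthwise within 0.3 rad (either end first), at rest; half peg and bag clip within 20 mm of their starts (x of mini_peg_mid in the frame of pocket_short between -0.015 and 0.015 m and y of mini_peg_mid in the frame of pocket_short between -0.015 and 0.015 m and z of mini_peg_mid in the frame of pocket_short below 0.0115 m and angle between the z axis of mini_peg_mid and the z axis of pocket_short, either way round below 0.1 rad and angle between the x axis of mini_peg_mid and the x axis of pocket_short, either way round below 0.3 rad and x of towel_peg_mid in the frame of pocket_long between -0.015 and 0.015 m and y of towel_peg_mid in the frame of pocket_long between -0.015 and 0.015 m and z of towel_peg_mid in the frame of pocket_long below 0.0115 m and angle between the z axis of towel_peg_mid and the z axis of pocket_long, either way round below 0.1 rad and angle between the x axis of towel_peg_mid and the x axis of pocket_long, either way round below 0.3 rad and (((x of peg_a_mid in the frame of pocket_medium_1 between -0.015 and 0.015 m and y of peg_a_mid in the frame of pocket_medium_1 between -0.015 and 0.015 m and z of peg_a_mid in the frame of pocket_medium_1 below 0.0115 m and angle between the z axis of peg_a_mid and the z axis of pocket_medium_1, either way round below 0.1 rad and angle between the x axis of peg_a_mid and the x axis of pocket_medium_1, either way round below 0.3 rad) and (x of peg_b_mid in the frame of pocket_medium_2 between -0.015 and 0.015 m and y of peg_b_mid in the frame of pocket_medium_2 between -0.015 and 0.015 m and z of peg_b_mid in the frame of pocket_medium_2 below 0.0115 m and angle between the z axis of peg_b_mid and the z axis of pocket_medium_2, either way round below 0.1 rad and angle between the x axis of peg_b_mid and the x axis of pocket_medium_2, either way round below 0.3 rad)) or ((x of peg_a_mid in the frame of pocket_medium_2 between -0.015 and 0.015 m and y of peg_a_mid in the frame of pocket_medium_2 between -0.015 and 0.015 m and z of peg_a_mid in the frame of pocket_medium_2 below 0.0115 m and angle between the z axis of peg_a_mid and the z axis of pocket_medium_2, either way round below 0.1 rad and angle between the x axis of peg_a_mid and the x axis of pocket_medium_2, either way round below 0.3 rad) and (x of peg_b_mid in the frame of pocket_medium_1 between -0.015 and 0.015 m and y of peg_b_mid in the frame of pocket_medium_1 between -0.015 and 0.015 m and z of peg_b_mid in the frame of pocket_medium_1 below 0.0115 m and angle between the z axis of peg_b_mid and the z axis of pocket_medium_1, either way round below 0.1 rad and angle between the x axis of peg_b_mid and the x axis of pocket_medium_1, either way round below 0.3 rad))) and linear speed of each of mini_peg, peg_a, peg_b, towel_peg below 0.02 m/s and distance of each of half_peg_mid, bag_clip_mid from where it was at the start of the episode below 0.02 m); the robot touches nothing.
It fails at once if the broken half peg is moved more than 20 mm (distance of half_peg_mid from where it was at the start of the episode above 0.02 m).
It fails at once if the bag clip is moved more than 20 mm (distance of bag_clip_mid from where it was at the start of the episode above 0.02 m).
It also fails if it takes over 109 s, if anything falls off the work surface, if the arm or the gripper's body presses on something with over 40 N, if the wrist force passes 120 N, or if a joint passes its speed limit or range.

## Working session

There is one attempt and no reset: what is moved stays moved. The work goes in short steps, each a Python script; the robot and the scene stay as the last script left them, time stands still between calls to the robot, and variables do not carry over. Pictures are saved under pics/ and viewed, at most 14 in all, crops included, and the job is handed in when it is done.

```bash
mkdir -p pics
python3 - <<'E'
from cell import manip
import cv2,numpy as np
s=manip.sense();print(s['time'],s['tcp_pos'],s['tool_rot'],manip.grasp_offset)
for n in("top","scene"):
    p,d=manip.camera(n);cv2.imwrite(f"pics/{n}0.png",p[...,::-1]);np.savez(f"{n}0.npz",p=p,d=d)
    c=manip.calibration(n);print(n,c)
    print(d.min(),d.max())
E
```

```text
0.0 [0.24243633 0.57547058 0.22191784] [-1.50685229e-04  1.98056485e-01  9.80190327e-01 -7.26763317e-04] 0.0187
top {'fov_y': 48.27821331043097, 'cx': 256.269652651124, 'cy': 195.32019724610362, 'R': array([[ 0.02182099, -0.9997134 , -0.00984655],
       [-0.99197195, -0.02042283, -0.12479803],
       [ 0.12456117,  0.01249072, -0.99213331]]), 't': array([-0.00882555,  0.56282105,  0.91336186])}
0.0 1.8688023
scene {'fov_y': 46.586263069140266, 'cx': 256.9479499266137, 'cy': 187.63276989789063, 'R': array([[-0.059938  ,  0.99798757, -0.02069426],
       [ 0.58235107,  0.01812247, -0.81273539],
       [-0.81072478, -0.06076506, -0.58226535]]), 't': array([ 0.04622682, -0.31094221,  1.40010073])}
0.0 3.945935
```

View pics/top0.png

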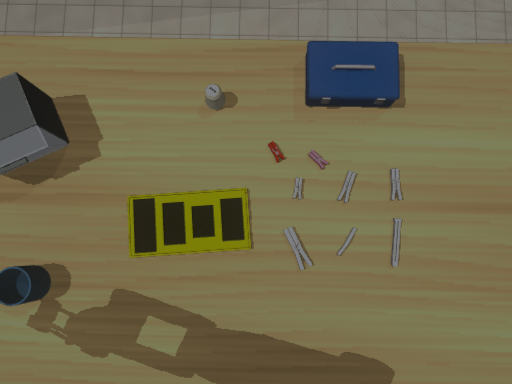

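View pics/scene0.png

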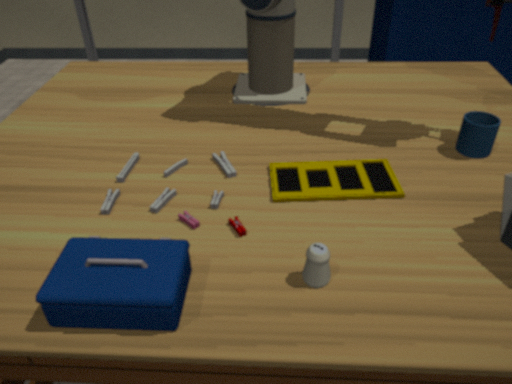

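Top view: the mini peg candidates are white (298,188), red (276,152) and pink (318,159). The ordinary peg candidates are (347,187), (396,185) and the half peg (347,241). The towel peg candidates are (298,248) and the bag clip (397,243). By the description I choose white (298,188), (347,187), (396,185) and (298,248). The tray pockets from left to right are long, medium, short, medium. I'll check this in a close crop and measure.

```bash
cat > h.py <<'E'
from cell import manip
import cv2,numpy as np
def ray_to_z(c,uv,z,fish=False):
    uv=np.atleast_2d(np.asarray(uv,float)); f=192/np.tan(np.radians(c['fov_y']/2))
    a=(uv-[c['cx'],c['cy']])/f
    if fish:
        th=np.linalg.norm(a,axis=1,keepdims=True); k=np.where(th>1e-9,np.sin(th)/np.maximum(th,1e-9),1)
        d=np.hstack([a*k,np.cos(th)])
    else: d=np.hstack([a,np.ones((len(a),1))])
    R,t=np.array(c['R']),np.array(c['t']); o=-R.T@t; w=d@R
    s=(z-o[2])/w[:,2]; return o+w*s[:,None]
def blobs(img,amin,z,c,fish=False,white=True):
    """blobs of white (or yellow) pixels -> list of (pixel centre, world centre xy, yaw, L, W)"""
    hsv=cv2.cvtColor(img,cv2.COLOR_RGB2HSV)
    m=cv2.inRange(hsv,(0,0,95),(180,70,255)) if white else cv2.inRange(hsv,(25,190,90),(35,255,255))
    m=cv2.morphologyEx(m,cv2.MORPH_CLOSE,np.ones((3,3)))
    n,l,st,ce=cv2.connectedComponentsWithStats(m); out=[]
    for i in range(1,n):
        if st[i,4]<amin or st[i,4]>20000: continue
        v,u=np.nonzero(l==i); P=ray_to_z(c,np.c_[u,v],z,fish)[:,:2]
        (x,y),(w,h),an=cv2.minAreaRect((P*1000).astype(np.float32)); an=np.radians(an)
        if h>w: w,h,an=h,w,an+np.pi/2
        out.append((ce[i].round(),np.array([x,y])/1000,(an+np.pi/2)%np.pi-np.pi/2,w,h))
    return out
E
python3 - <<'E'
from h import *
D=np.load("top0.npz");p=D['p'];c=manip.calibration("top")
for b in blobs(p[130:280,260:420],20,.012,dict(c,cx=c['cx']-260,cy=c['cy']-130)): print(b[0]+[260,130],b[1].round(4),round(b[2],3),b[3:])
for b in blobs(p,300,.011,c,white=False): print('Y',*b)
k=p[130:280,120:420]
cv2.imwrite("pics/crop.png",cv2.resize(p[135:275,265:415],None,fx=4,fy=4,interpolation=cv2.INTER_CUBIC)[...,::-1])
E
```

```text
[409. 141.] [ 0.6998 -0.3402] -1.552 (54.869876861572266, 7.062309265136719)
[317. 157.] [ 0.6568 -0.1325] 0.835 (40.566566467285156, 13.80652141571045)
[396. 183.] [ 0.5993 -0.3112] 0.081 (72.08583068847656, 21.382843017578125)
[347. 186.] [ 0.5926 -0.2007] -0.279 (73.3722152709961, 23.129352569580078)
[297. 188.] [ 0.5861 -0.0888] -0.046 (48.5724983215332, 20.456890106201172)
[396. 241.] [ 0.4678 -0.3116] -0.064 (107.97457122802734, 15.914587020874023)
[296. 247.] [ 0.4503 -0.0884] 0.478 (97.82836151123047, 29.86734962463379)
[347. 241.] [ 0.467  -0.2009] -0.556 (73.69953918457031, 10.733400344848633)
Y [192. 222.] [0.50219699 0.15559685] -1.479619777793212 272.6658630371094 138.59243774414062
```

View pics/crop.png

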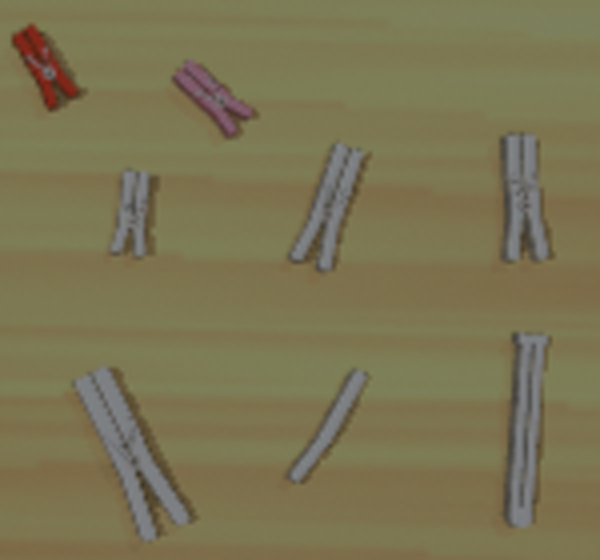

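The crop confirms it: the four white sprung pegs are mini (130,210), a (330,205), b (525,195) and towel (130,455). The single leg (330,425) and the slim clip (525,430) are the ones to leave. The jaws all point up the picture (+x), and the measured lengths of 48, 73, 72 and 98 mm match. Next I measure the recesses and pick the towel peg.

```bash
cat >> h.py <<'E'
def tray(p,c):
    hsv=cv2.cvtColor(p,cv2.COLOR_RGB2HSV); m=np.zeros(p.shape[:2],np.uint8)
    m[192:254,132:248]=cv2.inRange(hsv,(0,0,0),(180,255,50))[192:254,132:248]
    n,l,st,ce=cv2.connectedComponentsWithStats(m); out=[]
    for i in range(1,n):
        if st[i,4]<200: continue
        v,u=np.nonzero(l==i); P=ray_to_z(c,np.c_[u,v],.008)[:,:2]
        r=cv2.minAreaRect((P*1000).astype(np.float32)); out.append((*np.array(r[0])/1000,*r[1],r[2]))
    return np.array(sorted(out,key=lambda o:-o[1]))
def q(yaw): return [0,np.cos(yaw/2),np.sin(yaw/2),0]
FW=.004; ZP=.007; ZH=.09
def pick(xy,yaw):
    u=np.array([np.cos(yaw),np.sin(yaw)]); t=np.array(xy)+FW*u
    manip.reach([*t,ZH],q(yaw)); hit=manip.move_l([*t,ZP],rate=.12,threshold=15)
    z=manip.sense()['tcp_pos'][2]; manip.grab(20); w=manip.sense()['grip_width']
    manip.move_l([*t,ZH],rate=.2); s=manip.sense()
    print('pick',hit,z,w,s['grip_width'],s['gripper_force'],s['time'])
def place(C,yaw,off):
    u=np.array([np.cos(yaw),np.sin(yaw)]); v=np.array([-u[1],u[0]]); t=np.array(C)+FW*u+off*v
    manip.reach([*t,ZH],q(yaw)); manip.move_l([*t,.03],rate=.2)
    hit=manip.move_l([*t,ZP+.0065],rate=.05,threshold=8); s=manip.sense(); print('place',hit,s['tcp_pos'],s['grip_width'])
    manip.release(); manip.move_l([*t,ZH],rate=.2); print(manip.sense()['time'])
E
python3 - <<'E'
from h import *
D=np.load("top0.npz");T=tray(D['p'],manip.calibration("top"));print(T.round(4))
C=T[:,:2]; d=C[3]-C[0]; print(np.diff(C,axis=0),np.linalg.norm(d)/3)
yaw=np.arctan2(d[0],-d[1]); m=C.mean(0); v=np.array([-np.sin(yaw),np.cos(yaw)])
P=np.array([m+v*k for k in(.099,.033,-.033,-.099)]); print(P,yaw); np.savez("tray.npz",P=P,yaw=yaw)
if len(T)==4 and abs(np.linalg.norm(d)/3-.066)<.003: pick([.4503,-.0884],.478)
E
```

```text
[[4.936000e-01 2.556000e-01 1.193792e+02 4.721500e+01 5.242600e+00]
 [4.996000e-01 1.897000e-01 9.338290e+01 4.727780e+01 5.302600e+00]
 [5.057000e-01 1.238000e-01 6.930450e+01 4.724520e+01 5.298100e+00]
 [5.118000e-01 5.790000e-02 9.320770e+01 4.741410e+01 5.302600e+00]]
[[ 0.00601242 -0.06589629]
 [ 0.00606491 -0.06587919]
 [ 0.00607584 -0.06587796]] 0.06616176956542993
[[0.49362966 0.25534216]
 [0.49966592 0.18961877]
 [0.50570218 0.12389539]
 [0.51173844 0.058172  ]] 0.09158648104824861
pick False 0.007312899964033583 0.020330313584818162 0.020491223246935093 20.000008642673492 5.05
```

Run:
```python
from h import *
D=np.load("tray.npz");P,y=D['P'],float(D['yaw'])
place(P[0],y,.006)
p,_=manip.camera("wrist");cv2.imwrite("pics/w1.png",p[...,::-1])
pick([.5993,-.3112],.081)
```

```text
place False [0.49699713 0.26169779 0.01346404] 0.020690272934911703
8.95
pick False 0.00747732726238147 0.016704048486458546 0.01715852918946217 19.99985843896866 13.5833
```

View pics/w1.png

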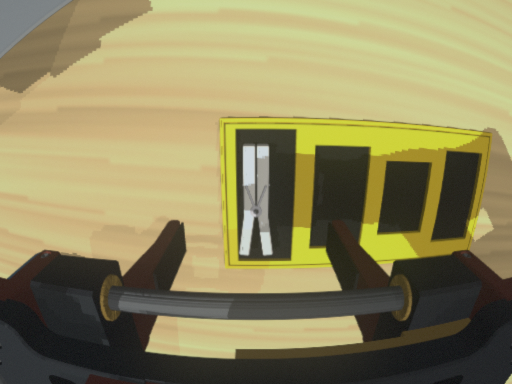

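The towel peg lies flat in the long pocket at (256,200), inside the recess. The ordinary peg b is gripped, so I carry on with the rest.

Run:
```python
from h import *
D=np.load("tray.npz");P,y=D['P'],float(D['yaw'])
place(P[3],y,-.007)
pick([.5926,-.2007],-.279); place(P[1],y,.001)
pick([.5861,-.0888],-.046)
p,_=manip.camera("top");cv2.imwrite("pics/t1.png",cv2.resize(p[130:280,110:420],None,fx=2.5,fy=2.5)[...,::-1])
```

```text
place False [0.51628246 0.0515964  0.01346952] 0.016747037135051407
17.6083
pick False 0.007498029522400824 0.01668961540321891 0.01664628724020379 19.994356334209442 21.1333
place False [0.50346278 0.19099304 0.01344785] 0.016939407361067343
25.2583
pick False 0.007436739553000726 0.01482972837872841 0.014745808664761023 20.00002384185791 28.9
```

View pics/t1.png

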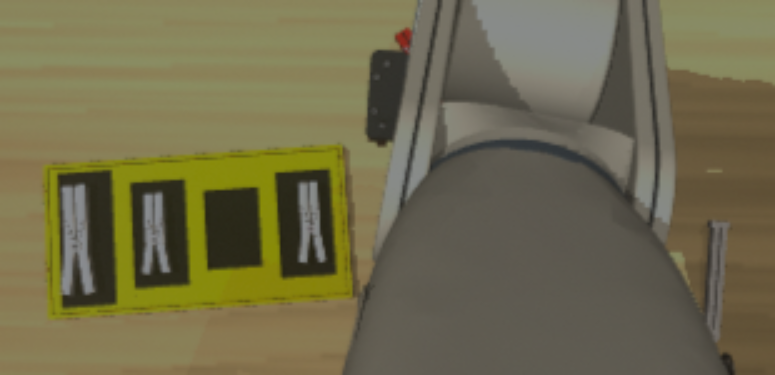

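Three pegs lie in their pockets, at crop pixels (77,240), (154,233) and (312,222). The mini is in the gripper and goes in the free short pocket at (233,228).

Run:
```python
from h import *
D=np.load("tray.npz");P,y=D['P'],float(D['yaw'])
place(P[2],y,-.003)
manip.reach([.4,.45,.25],q(y))
p,_=manip.camera("top");c=manip.calibration("top")
cv2.imwrite("pics/t2.png",cv2.resize(p[130:280,110:420],None,fx=2.5,fy=2.5,interpolation=cv2.INTER_CUBIC)[...,::-1])
R=np.array([[np.cos(y),np.sin(y)],[-np.sin(y),np.cos(y)]])
for b in blobs(p[130:280,120:420],20,.018,dict(c,cx=c['cx']-120,cy=c['cy']-130)):
    i=np.argmin(np.linalg.norm(P-b[1],axis=1)); print(b[0]+[120,130],b[1].round(4),i,((R@(b[1]-P[i]))*1000).round(1),round(b[2]-y,3),np.round(b[3:],1))
```

```text
place False [0.50985834 0.12131737 0.01347177] 0.014728125097577123
32.5083
[317. 157.] [ 0.655  -0.1323] 3 [ 125.2 -202.8] 0.743 [42.  13.7]
[234. 218.] [0.5119 0.051 ] 3 [-0.5 -7.2] -0.062 [69.7 20.1]
[140. 224.] [0.492  0.2613] 0 [-1.1  6.1] -0.034 [95.9 24.6]
[171. 222.] [0.4998 0.1897] 1 [0.2 0.1] -0.044 [69.7 20.1]
[203. 220.] [0.5051 0.1223] 2 [-0.7 -1.5] -0.003 [44.9 14. ]
[396. 241.] [ 0.4678 -0.3076] 3 [ -77.3 -360.2] -0.19 [107.9  16.9]
[347. 240.] [ 0.4669 -0.1997] 3 [ -68.3 -252.6] -0.648 [73.2 10.7]
```

View pics/t2.png

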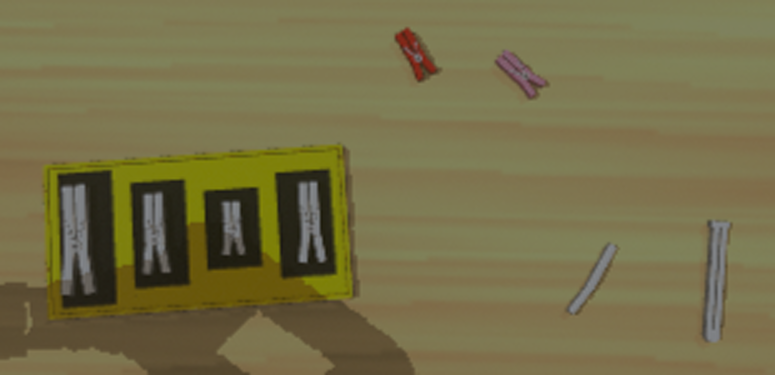

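All four pegs lie inside their recesses, at most 7 mm off centre, at (77,240), (154,233), (232,228) and (311,222). The half peg (593,280) and the clip (715,280) have not moved. Handing in.

```bash
python3 -c "
from cell import manip
print(manip.close_job())"
```

```text
the job is handed in; nothing more can be done
None
```

I handed the job in with all four pegs in their pockets, at most about 7 mm off centre in the last top picture, and with the half peg and bag clip where they started; the hand-in returned no verdict.

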